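Pin the gate bar of a valve cradle

ROBOT

A 7-joint arm with a two-finger parallel gripper is mounted at the origin on the work surface. World frame = base frame: x ahead of the robot, y to its left, z up, the work surface at z = 0. Lengths are in m, angles in degrees, forces in N, time in s.
With the tool pointing down it reaches from about 0.4 to 0.9 m from the base axis. Payload 5.5 kg.
Tool frame: the origin (TCP) lies at the very end of the fingers, on their centre line; the grasp point (between the pads) lies 19 mm behind it (ctrl.pinch_z is the distance from the TCP to the grasp point, in m); z points along the fingers, y is the line along which they close (so a half turn about z gives the same grasp; the last joint's range is limited). The gripper opens to 92 mm and grips with 3 to 60 N. Pads are 19 mm wide; open, the fingers measure 130 mm over their backs; the gripper's body (75 mm by 190 mm) begins 47 mm behind the grasp point.
Start: joints at [-60.035, 28.699, -24.465, 88.831, 12.651, 65.22, -12.049], TCP at [0.167, 0.628, 0.227] pointing down, gripper open.
Joint ranges: [-164.97, 164.97], [-17.58, 116.51], [-87.97, 89.64], [11.32, 138.91], [-80.73, 260.73], [10.89, 115.49], [-147.41, 147.41]. Speed limits (degrees/s): [147.25, 147.25, 180, 180, 180, 180, 180].

INTERFACE

Orientations are given as [roll, pitch, yaw] about the fixed x, y, z axes, in that order (R = Rz(yaw) Ry(pitch) Rx(roll)).
In Python, from cell import ctrl, kinematics, vision, ticket gives the robot as it stands. Calls block until the motion is done:
- ctrl.goto(position, orientation): joint-space move of the TCP to a pose.
- ctrl.move_linear(position, rot=None, v=0.15, f_stop=None): straight line of the TCP; rot=None keeps the orientation; v is the mean speed in m/s. With f_stop (N) it stops when the force on the tool has changed by that much, and returns True; else False.
- ctrl.set_joints(angles): joint-space move.
- ctrl.gripper_to(opening): finger opening in m; the grip force is fixed at half the most; returns when the fingers have stopped.
- ctrl.wait(seconds).
- kinematics.solve_ik(position, orientation): joint angles nearest the present ones, or None.
- ctrl.get_state(): the state.
- vision.camera(name): name is "scene" or "top" or "wrist"; returns a dict with "pixels" (420x560x3 uint8, red, green, blue), "range_z" (420x560 float32, m along the optical axis (not along the pixel's ray), 0 where there is no reading), "intrinsics" (3x3 intrinsics, pixels), "D" ([k1, k2, p1, p2, k3] as OpenCV has them; the pictures are not rectified), "extrinsics" (4x4, takes a point from camera to world coordinates). Camera axes: x right, y down, z forward; pixel columns grow to the right and rows downward; lengths in m; the calibration is good to about 2 mm. A picture is of the moment at which its call begins.
A pose or a line that the arm cannot do raises ctrl.Unreachable and nothing moves.
- ticket.hand_in(): hands the job in, once; it reports no verdict.
The state is a dict: "time": time; "joints": joint angles; "joint_vel": joint speeds; "tau": joint torques, N m; "ee_pos": TCP position; "tool_rot": TCP orientation; "ft_force": force on the tool from outside, world axes, zero at the start; "torque": the same for the moment, N m; "width": finger opening in m.
Only numpy, scipy, OpenCV 4.12 (cv2) and the standard library are available. Lean on these libraries where they do the work, as an engineer would, in place of code of your own. Each camera call takes 0.05 s, during which the arm holds its last target. There are 200 camera calls.

TASK

Swing the steel gate bar shut across the front of the blue valve cradle, then take the pin with the flat block grip from the rack and thread it down through the bar's eye and the keeper's hole beneath it until its collar sits flush on the bar. The keeper's exact place is not known, so feel for its hole with the pin and do not force it; let go of the pin and leave the other things where they are.

Things in the scene. Friction and masses are not known exactly. Their poses are not given: they have to be found in the camera images.
- cradle: Fixed blue cradle, base plate 200 (x) x 260 (y) x 12 mm; origin at the centre of its underside on the bench, z up. In its frame (mm): the bar's pivot post stands at (-45, 90), radius 20, with a stub of radius 8 up to height 117; the keeper block near (-45, -90); a red valve at about (38, 0), its top at height 90. The bar passes in front of the valve, on the -x side.
- keeper_mid (a point): Middle of the keeper's adjustment, height 80, at cradle (-45, -90) mm; axes as the cradle's. The dark steel keeper block, 80 (x) x 40 (y) mm, top at height 80, is clamped with its centre anywhere from -14 to +14 mm from here along x: unknown, fixed during a run. At its centre is a vertical 14 mm hole with a 0.5 mm chamfer on top, open down to height 12.
- bar (a joint): Angle (rad) of the gate bar about its vertical pivot: 0 with its eye at cradle (-45, -90) mm, growing as it opens towards the cradle's -x; range -0.11 to 0.95. Friction (0.25 N m) keeps it where it is left. Bar 26 mm wide, underside at height 82, top at 96, ending in a 36 mm square eye plate. Over the keeper's hole it reads between -0.08 and 0.08.
- bar_eye (a point): Centre of the eye's mouth on the top face of the bar, 180 mm from the pivot axis. The eye is a vertical through hole of 14 mm diameter with a 1 mm chamfer on top. Its -y axis points from the pivot out along the bar, its z up.
- bar_pivot (a point): Point on the bar's vertical pivot axis at the height of the bar's top face (96 mm).
- pin: Loose steel pin (100 g) upright in one hole of the rack, foot 10 mm above the bench. Origin at the centre of its foot, z up the shank. Shank 12 mm diameter, 55 mm long, the lowest 2 mm tapered to 11 mm; collar 24 mm diameter from height 55 to 59; flat block grip 18 mm (its x) x 30 mm (its y) from 59 to 89: pinch it across its x, firmly (40 N).
- pin_collar (a point): Centre of the underside of the pin's collar, 55 mm above its foot; it rests on the bar's top face when the pin is home.
- rack: Fixed aluminium rack block 50 (x) x 140 (y) x 40 mm; origin at the centre of its underside. Two blind holes of 13 mm diameter, 30 mm deep, at y = -45 and +45 mm; in one stands the pin, in the other the bolt (which is where varies). Both are lifted straight up.
- bolt: Loose hex-head bolt, not to be used: shank 12 mm, head 30 mm across and 12 mm high, overall 67 mm; origin at its foot.
- valve: Bystander: loose red flanged valve 72 mm across, 78 mm high, standing in the cradle; origin at the centre of its underside.
- file: Bystander: hand file with wooden handle, 280 mm long, lying on the bench.
- spanner: Bystander: steel spanner lying on the bench.
- spacer: Bystander: brass ring 60 mm across, 12 mm high.
- oil: Bystander: grey bottle 60 mm across, 150 mm high.
- tin: Bystander: metal tin 72 mm across, 70 mm high.

How it is judged (in metres and radians):
On the way, in this order (a step that is already met when the one before it is completed fails the run):
1. the gate bar is swung shut, its eye over the keeper (joint below 0.13 rad) (value of joint bar below 0.13 rad), for 0.2 s.
2. the pin is through bar and keeper with its collar on the bar (horizontal distance between pin_collar and bar_eye below 0.004 m and z of pin_collar in the frame of bar_eye between -0.003 and 0.003 m and angle between pin's own z axis and vertical below 0.08 rad and value of joint bar below 0.13 rad), for 0.2 s.
At the end, for the whole second after the job is handed in: The bar is shut (joint below 0.13 rad) and the pin stands through its eye and the keeper's hole: collar within 3 mm of the bar's top face and within 4 mm of the eye's centre, upright within 0.08 rad, at rest and released (all of step 2 and linear speed of pin below 0.02 m/s); the robot touches nothing.
It fails at once if the pin is forced: more than 40 N between the pin and the cradle, bar or keeper (contact force between pin and cradle above 40 N).
It fails at once if the gripper bears on the cradle, bar or keeper with more than 40 N (contact force between the fingers and cradle above 40 N).
It fails at once if a bystander is moved by more than 30 mm (distance of any of bolt, valve, file, spanner, spacer, oil, tin from where it was at the start of the episode above 0.03 m).
It also fails if it takes over 72 s, if anything falls off the work surface, if the arm or the gripper's body presses on something with over 40 N, if the wrist force passes 120 N, or if a joint passes its speed limit or range.

## Working session

There is one attempt and no reset: what is moved stays moved. The work goes in short steps, each a Python script; the robot and the scene stay as the last script left them, time stands still between calls to the robot, and variables do not carry over. Pictures are saved under pics/ and viewed, on a budget of 10 in all, crops included, one or two more only if the job needs it, and the job is handed in when it is done.

```bash
mkdir -p pics; ls
python3 - <<'E'
from cell import ctrl, vision
import cv2, numpy as np, pickle
d={}
for n in ("scene","top"):
    c=vision.camera(n); d[n]=c
    cv2.imwrite(f"pics/{n}0.png",c["pixels"][:,:,::-1])
    print(n,np.round(c["intrinsics"],1).tolist(),np.round(c["D"],3),np.round(c["extrinsics"],3).tolist())
pickle.dump(d,open("d0.pkl","wb"))
print(ctrl.get_state()["time"],ctrl.get_state()["tool_rot"])
E
```

```text
pics
scene [[513.7, 0.0, 276.0], [0.0, 513.7, 211.3], [0.0, 0.0, 1.0]] [-0.166  0.     0.     0.     0.   ] [[-0.662, 0.516, -0.544, 1.192], [0.749, 0.462, -0.474, 0.536], [0.007, -0.721, -0.693, 0.894], [0.0, 0.0, 0.0, 1.0]]
top [[472.7, 0.0, 273.4], [0.0, 472.7, 200.8], [0.0, 0.0, 1.0]] [-0.091  0.     0.     0.     0.   ] [[0.017, -0.983, 0.182, 0.347], [-1.0, -0.018, 0.001, -0.017], [0.003, -0.182, -0.983, 1.154], [0.0, 0.0, 0.0, 1.0]]
0.1 [-1.79898912e+02 -3.54663385e-03  1.65116106e+02]
```

View pics/top0.png

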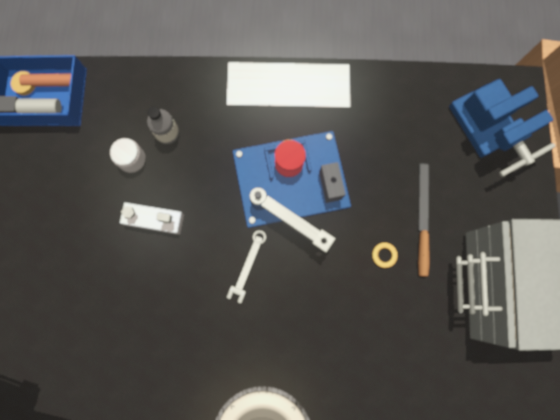

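View pics/scene0.png

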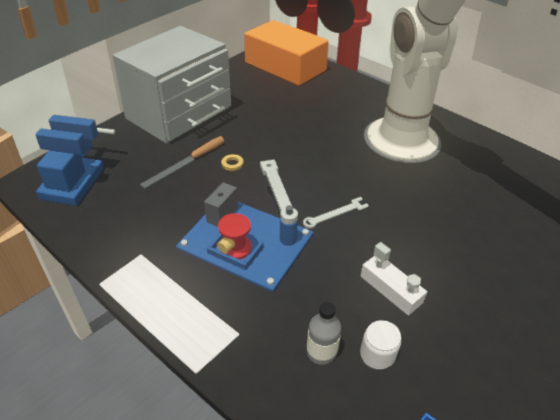

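The top view shows the cradle at about (292,178), the pivot at (258,196), the eye at (323,240) and the keeper hole at (334,180). The rack is at (150,218). In the scene view the taller block grip at (382,256) is the rack's right-hand item, at top (165,217), and the bolt is the other one. Next I'll measure these.

```bash
cat > h.py <<'E'
import cv2, numpy as np
def rays(c,uv):
    n=cv2.undistortPoints(np.asarray(uv,float).reshape(-1,1,2),c["intrinsics"],np.asarray(c["D"],float)).reshape(-1,2)
    return np.c_[n,np.ones(len(n))]
def plane(c,uv,z):
    E=c["extrinsics"]; d=rays(c,uv)@E[:3,:3].T; o=E[:3,3]
    return o+d*((z-o[2])/d[:,2])[:,None]
def cloud(c):
    E=c["extrinsics"]; h,w=c["range_z"].shape
    u,v=np.meshgrid(np.arange(w),np.arange(h)); uv=np.c_[u.ravel(),v.ravel()]
    P=rays(c,uv)*c["range_z"].reshape(-1,1)
    P=P@E[:3,:3].T+E[:3,3]; P[c["range_z"].ravel()==0]=np.nan
    return P.reshape(h,w,3)
E
python3 - <<'E'
import pickle; from h import *
d=pickle.load(open("d0.pkl","rb")); c=d["top"]; P=cloud(c)
im=c["pixels"]; hsv=cv2.cvtColor(im,cv2.COLOR_RGB2HSV)
def roi(m,x0,y0,x1,y1):
    r=np.zeros_like(m);r[y0:y1,x0:x1]=m[y0:y1,x0:x1];return r
blue=roi(cv2.inRange(hsv,(100,110,50),(125,255,255)),225,125,360,235)
cn=max(cv2.findContours(blue,0,2)[0],key=cv2.contourArea)
W=plane(c,cv2.convexHull(cn).reshape(-1,2),.012)
print("cradle rect",cv2.minAreaRect((W[:,:2]*1000).astype(np.float32)), cv2.boxPoints(cv2.minAreaRect((W[:,:2]*1000).astype(np.float32))).round(0).tolist())
for n,(u,v) in dict(piv=(258,196),eye=(323,240),keep=(334,180),keepb=(334,188),pin=(165,216),bolt=(129,212),rack=(148,220),valve=(290,155),barmid=(290,217)).items(): print(n,P[v-1:v+2,u-1:u+2].reshape(-1,3).mean(0).round(4))
# eye hole/keeper hole
g=cv2.cvtColor(im,cv2.COLOR_RGB2GRAY)
for n,x0,y0,x1,y1,z,t in (("eye",316,233,331,248,.096,None),("keeper",328,172,341,188,.08,None)):
    s=g[y0:y1,x0:x1]; print(n);print(s)
for name in d:
  P=cloud(d[name])
  m=(P[...,2]>.085)&(P[...,2]<.12)&(P[...,1]>.12)&(P[...,1]<.4)&(P[...,0]>.2)&(P[...,0]<.5)
  print(name,"tall in rack zone",m.sum(),np.nanmedian(P[m],0).round(4),P[m].min(0).round(3),P[m].max(0).round(3))
E
python3 - <<'E'
import cv2;im=cv2.imread('pics/top0.png')
a=cv2.resize(im[180:260,90:200],None,fx=5,fy=5,interpolation=2)[:,:400+150]
b=cv2.resize(im[130:250,230:350],(400,400),interpolation=2)
import numpy as np;s=np.zeros((400,800,3),'uint8');s[:,:400]=cv2.resize(im[170:270,90:190],(400,400),interpolation=2);s[:,400:]=b
cv2.imwrite('pics/crop1.png',s)
E
```

```text
cradle rect ((616.6602172851562, -58.134246826171875), (198.2499237060547, 260.3111877441406), 12.158888816833496) [[492.0, 48.0], [547.0, -206.0], [741.0, -164.0], [686.0, 90.0]]
piv [0.5493 0.0187 0.117 ]
eye [ 4.651e-01 -1.390e-01  4.000e-04]
keep [ 0.6038 -0.1598  0.0541]
keepb [ 0.5785 -0.1563  0.0806]
pin [0.5029 0.2291 0.0989]
bolt [0.5138 0.3191 0.0778]
rack [0.5012 0.2834 0.0397]
valve [ 0.6531 -0.0527  0.0909]
barmid [ 0.5062 -0.0541  0.0967]
eye
[[230 231 234 235 236 236 236 234 231 224 210 188 159 123  92]
 [230 232 234 237 238 237 237 236 235 233 228 218 202 175 139]
 [232 232 235 237 238 238 237 235 234 234 233 231 225 211 189]
 [233 233 234 236 236 235 232 228 226 228 231 234 233 228 219]
 [233 234 234 233 231 223 212 201 199 208 221 231 234 234 231]
 [234 234 233 231 220 199 172 150 150 172 202 225 234 235 235]
 [234 234 234 228 210 171 123  99 102 132 180 216 232 235 235]
 [234 234 233 227 206 157  99  75  79 110 164 208 230 236 235]
 [234 234 233 228 208 164 108  79  81 112 164 207 229 236 235]
 [233 233 233 229 217 187 145 116 116 145 184 214 230 234 231]
 [228 231
[... 672 characters left out ...]
0  95 115 127 132 132 131]
 [133 129 113  88  69  65  68  83 106 125 132 133 132]
 [133 129 115  89  71  65  67  81 105 125 132 133 132]
 [133 131 121 102  84  76  79  92 112 127 132 133 133]
 [133 133 128 118 105  99 101 111 123 130 133 133 132]
 [133 133 132 129 124 120 121 125 130 133 133 132 132]
 [133 134 134 133 132 130 130 132 133 133 133 133 132]
 [133 134 134 134 134 133 132 133 134 133 134 133 132]
 [133 134 134 134 134 133 133 133 133 133 133 133 132]
 [133 134 134 135 135 134 134 133 134 134 133 133 133]]
scene tall in rack zone 33 [0.4971 0.2325 0.0994] [0.492 0.22  0.087] [0.5   0.247 0.101]
top tall in rack zone 48 [0.4958 0.232  0.0991] [0.491 0.22  0.085] [0.5   0.247 0.104]
```

View pics/crop1.png

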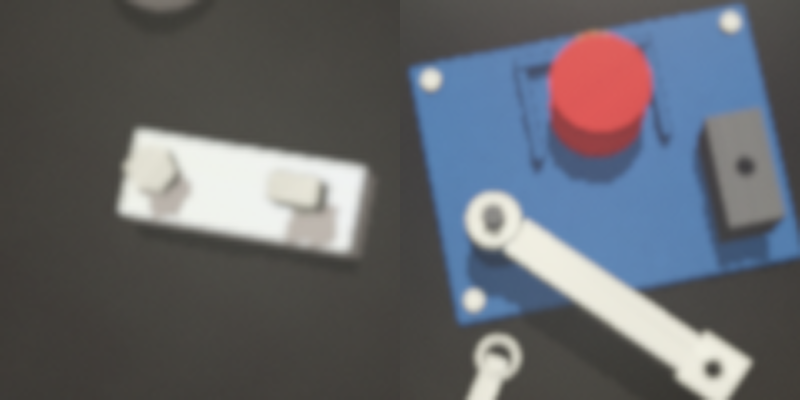

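The crop shows the hex bolt on the left of the rack and the pin's block grip on the right, with its long side along the rack. The bar is open and the keeper hole is visible. Next I'll fix the numbers and check reach.

Run:
```python
import pickle; from h import *
from cell import kinematics
d=pickle.load(open("d0.pkl","rb")); c=d["top"]
g=cv2.cvtColor(c["pixels"],cv2.COLOR_RGB2GRAY).astype(float)
def dark(x0,y0,x1,y1):
    s=g[y0:y1,x0:x1]; w=np.clip(s.max()*.85-s,0,None); 
    v,u=np.mgrid[y0:y1,x0:x1]; return [(w*u).sum()/w.sum(),(w*v).sum()/w.sum()]
ue=dark(319,236,328,245); uk=dark(329,174,338,186)
eye=plane(c,[ue],.096)[0]; keep=plane(c,[uk],.08)[0]
th=np.deg2rad(12.16); R=np.array([[np.cos(th),-np.sin(th)],[np.sin(th),np.cos(th)]]); o=np.array([.6167,-.0581])
piv=o+R@[-.045,.09]
k=R.T@(keep[:2]-o)
e=R.T@(eye[:2]-piv); a=np.arctan2(-e[0],-e[1])
print("eye",eye,"r",np.hypot(*e),"a",a,"keeper world",keep,"cradle",k*1000,"piv",piv)
print("keeper radius from piv",np.hypot(*(keep[:2]-piv)))
P=cloud(c)
m=(P[...,2]>.094)&(P[...,2]<.105)&(P[...,1]>.2)&(P[...,1]<.26)&(P[...,0]>.47)&(P[...,0]<.53)
mm=m.astype('uint8'); cn=cv2.findContours(mm,0,1)[0]; cn=max(cn,key=cv2.contourArea)
W=plane(c,cn.reshape(-1,2),.099)[:,:2]*1000
print("pin",cv2.minAreaRect(W.astype(np.float32)),P[m].mean(0))
hsv=cv2.cvtColor(c["pixels"],cv2.COLOR_RGB2HSV)
w=(hsv[...,2]>185)&(P[...,2]>.03)&(P[...,2]<.05); w[:, :110]=0; w[:,195:]=0; w[:190]=0;w[245:]=0
q=P[w][:,:2]*1000; print("rack",cv2.minAreaRect(q.astype(np.float32)))
for yaw in (12-a*57.3,192-a*57.3,12,192,102,-78):
    print(yaw, kinematics.solve_ik([eye[0],eye[1],.09],[180,0,yaw]), kinematics.solve_ik([keep[0]-.02,keep[1],.17],[180,0,yaw]))
for yaw in (80,-100,90,-90): print(yaw,kinematics.solve_ik([.496,.232,.066],[180,0,yaw]))
```

```text
eye [ 0.45464072 -0.1298772   0.096     ] r 0.1800188519964888 a 0.7952665876268893 keeper world [ 0.59899972 -0.15451561  0.08      ] cradle [-37.61235352 -90.52392679] piv [0.55375184 0.02040178]
keeper radius from piv 0.18067502723119183
pin ((501.7101745605469, 233.64227294921875), (28.475767135620117, 17.96980857849121), 81.65301513671875) [0.50167692 0.23341301 0.09973705]
rack ((508.67620849609375, 279.32879638671875), (140.59007263183594, 50.92393112182617), 81.68761444091797)
-33.56877547102076 [-29.51301433  29.44136554  52.04493735 121.95589176 -33.80294903
  44.15842687 -79.2764141 ] [-25.09955538  34.11030724  51.95941744 101.42343222 -30.72466589
  59.82074336 -85.4137563 ]
146.43122452897924 [ -0.38687006  20.94896311  15.33017017 121.12040002  -8.65099326
  38.9345221   77.15398854] [  0.57855681  25.54007325  15.31955004 100.57977166  -7.99906594
  54.94118761  75.50808176]
12 [-18.87728505  24.46681875  37.84279583 121.68219722 -22.85685374
  40.8548724  -43.92868633] [ -7.97200997  26.90634709  26.71201235 100.88213415 -14.27665681
  55.5754148  -53.61846933]
192 [
[... 274 characters left out ...]
.52656884] [ -1.90062236  25.83938432  18.58465278 100.66898784  -9.7549429
  55.06790333  32.55854905]
-78 [ -37.69069066   37.27739698   64.91482199  122.13291944  -45.59648082
   50.15765185 -112.96803292] [ -36.31683684   51.41168977   77.57463796  101.70869845  -52.93334561
   73.06653842 -112.68678807]
80 [-27.49940094  28.79760925  -0.47152023 111.07043778   0.35238822
  40.13330604 -38.18202762]
-100 [ -1.89097573  32.92389347 -32.95954494 110.17951929  25.12473182
  44.1422852  120.95133185]
90 [-26.0627288   28.82417776  -2.26034635 111.01905016   1.68859091
  40.18787321 -29.33338972]
-90 [ -0.20611362  33.54229669 -35.20614851 110.12490632  26.92437168
  44.70899916 129.48840582]
```

Everything agrees: r = 180.0 mm, the keeper is at radius 180.7 mm with offset +7.4 mm, and the pin top is at z = 0.0997. Next I'll push the bar shut with closed fingers on the eye plate's outer side.

```bash
cat >> h.py <<'E'
th=np.deg2rad(12.16); R=np.array([[np.cos(th),-np.sin(th)],[np.sin(th),np.cos(th)]]); o=np.array([.6167,-.0581])
piv=o+R@[-.045,.09]
def E_(a): return R@[-np.sin(a),-np.cos(a)]
def N_(a): return R@[-np.cos(a),np.sin(a)]
def eye_at(a): return piv+.18*E_(a)
def dark(g,x0,y0,x1,y1):
    s=g[y0:y1,x0:x1].astype(float); w=np.clip(s.max()*.85-s,0,None)
    v,u=np.mgrid[y0:y1,x0:x1]; return [(w*u).sum()/w.sum(),(w*v).sum()/w.sum()]
E
python3 - <<'E'
from h import *; from cell import ctrl,vision
def push(a,gap,z=.088): return [*(eye_at(a)+(.0275+gap)*N_(a)),z],[180,0,192.16-np.rad2deg(a)]
ctrl.gripper_to(0.0)
p,r=push(.795,.02,.15); ctrl.goto(p,r)
p,r=push(.795,.018); ctrl.move_linear(p,v=.1)
f0=ctrl.get_state()["ft_force"]
for a in (.7,.55,.4,.25,.1,.02,-.04):
    p,r=push(a,0); s=ctrl.move_linear(p,rot=r,v=.1,f_stop=15)
    st=ctrl.get_state(); print(a,s,st["time"],np.round(st["ft_force"],1),np.round(np.array(st["ee_pos"])-p,4))
    if s: break
p,r=push(-.04,.05,.088); ctrl.move_linear(p,v=.1)
p[2]=.2; ctrl.move_linear(p,v=.2)
ctrl.gripper_to(.06)
ctrl.goto([.502,.234,.17],[180,0,81.7])
import pickle
c=vision.camera("top"); w=vision.camera("wrist"); pickle.dump((c,w),open("d1.pkl","wb"))
cv2.imwrite("pics/top1.png",np.hstack([cv2.resize(c["pixels"][120:260,220:360],(400,400)),cv2.resize(w["pixels"],(400,400))])[:,:,::-1])
print(ctrl.get_state()["time"])
E
```

```text
0.7 False 5.55 [-1.   0.   0.9] [ 0.0001 -0.      0.0003]
0.55 False 5.975 [-0.5 -0.3 -0.7] [-0.0005  0.0004 -0.    ]
0.4 False 6.4 [-0.1  0.7  0.4] [-0.0007  0.0004 -0.0001]
0.25 False 6.825 [-0.4  0.5  0.2] [-0.0007  0.0003 -0.0001]
0.1 False 7.25 [-0.1  0.5  0.2] [-0.0007  0.0002 -0.0001]
0.02 False 7.5417 [-1.1  0.1  0.4] [-0.0004  0.0001 -0.    ]
-0.04 False 7.8 [ 0.4  0.5 -0.2] [-0.0003  0.0001 -0.    ]
12.6083
```

View pics/top1.png

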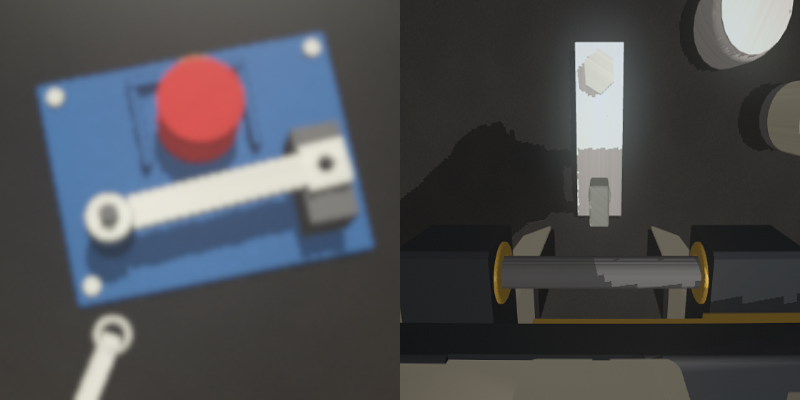

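The bar is now closed over the keeper, with its eye at about top (334,177). The wrist view shows the pin centred between the fingers, at column 599 of the composite. Next I'll measure the bar angle, then grasp and lift the pin.

Run:
```python
from h import *; from cell import ctrl,vision
import pickle
c,_=pickle.load(open("d1.pkl","rb")); g=cv2.cvtColor(c["pixels"],cv2.COLOR_RGB2GRAY)
ue=dark(g,330,173,339,182); eye=plane(c,[ue],.096)[0]; e=R.T@(eye[:2]-piv)
print("eye",ue,eye,"r",np.hypot(*e),"a",np.arctan2(-e[0],-e[1]))
print("move down", ctrl.move_linear([.502,.234,.072],v=.1,f_stop=10), ctrl.get_state()["ee_pos"])
ctrl.gripper_to(0.0); ctrl.wait(.3)
s=ctrl.get_state(); print("width",s["width"],s["ft_force"])
ctrl.move_linear([.502,.234,.19],v=.1)
s=ctrl.get_state(); print("width",s["width"],s["ft_force"],s["time"])
cs=[vision.camera(n) for n in ("wrist","scene","top")]; pickle.dump(cs,open("d2.pkl","wb"))
cv2.imwrite("pics/lift.png",np.hstack([cv2.resize(cs[0]["pixels"],(400,400)),cv2.resize(cs[1]["pixels"][160:320,300:460],(400,400))])[:,:,::-1])
```

```text
eye [np.float64(333.5767723998484), np.float64(176.83457601415392)] [ 0.60148685 -0.1534625   0.096     ] r 0.18029813664846803 a -0.055718815126915885
move down False [0.50258964 0.23427034 0.07262049]
width 0.018029381526780547 [-0.87302882 -0.14730698  1.79306383]
width 0.01819790551015589 [-0.49918131 -0.30460205 -1.50883407] 16.1167
```

View pics/lift.png

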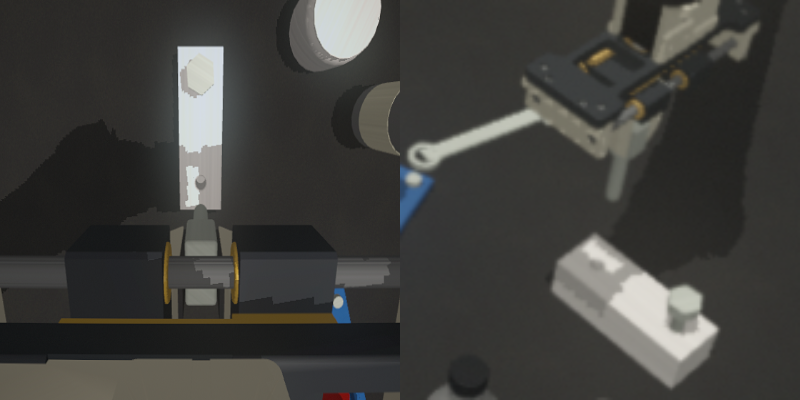

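The pin is held at 18.0 mm width and hangs upright. The bar reads about -0.056 and the keeper hole sits at about -0.041. Next I'll insert it into the eye with a force guard.

```bash
cat > ins.py <<'E'
from h import *; from cell import ctrl
F=.0626
def st(tag):
    s=ctrl.get_state(); p=np.array(s["ee_pos"]); print(tag,"t",round(s["time"],2),"pos",p.round(4),"foot",round(p[2]-F,4),"f",np.round(s["ft_force"],1)); return p
E
python3 - <<'E'
from ins import *
x,y=.6015,-.1535
ctrl.goto([x,y,.19],[180,0,81.7]); st("above")
ctrl.move_linear([x,y,.096+F+.004],v=.08,f_stop=8); st("near")
hit=ctrl.move_linear([x,y,.084+F],v=.02,f_stop=6); st(f"eye hit={hit}")
E
```

```text
above t 17.75 pos [ 0.6019 -0.1512  0.1898] foot 0.1272 f [-0.2 -0.  -0.1]
near t 18.24 pos [ 0.601  -0.1532  0.1617] foot 0.0991 f [-0.5 -0.6 -0.7]
eye hit=False t 19.19 pos [ 0.6016 -0.1535  0.1467] foot 0.0841 f [ 0.4  0.2 -0.7]
```

The pin is in the eye at foot height 84 mm with no contact. Next I'll carry the bar along its arc and probe for the keeper hole.

Run:
```python
from ins import *
off=np.array([.6015,-.1535])-eye_at(-.0557)
for da in (0,.006,-.006,.012,-.012,.018,-.018,.024):
    a=-.041+da; p=eye_at(a)+off
    ctrl.move_linear([*p,.0845+F],v=.02); ctrl.wait(.2)
    hit=ctrl.move_linear([*p,.074+F],v=.015,f_stop=5); q=st(f"a={a:.3f} hit={hit}")
    if q[2]-F<.0765: break
    ctrl.move_linear([q[0],q[1],.0845+F],v=.03)
```

```text
a=-0.041 hit=False t 20.52 pos [ 0.5989 -0.1541  0.1365] foot 0.0739 f [ 0.5  0.6 -2.1]
```

It found the hole on the first probe, with the foot at 74 mm. Next I'll lower it until the collar seats.

Run:
```python
from ins import *
q=st("start")
hit=ctrl.move_linear([.5989,-.1543,.044+F],v=.03,f_stop=10); st(f"down {hit}")
if not hit:
    hit=ctrl.move_linear([.5989,-.1543,.038+F],v=.012,f_stop=8); st(f"seat {hit}")
```

```text
start t 20.52 pos [ 0.5989 -0.1541  0.1365] foot 0.0739 f [ 0.5  0.6 -2.1]
down False t 21.68 pos [ 0.5989 -0.1543  0.1066] foot 0.044 f [ 1.  -1.1 -2.1]
seat True t 22.07 pos [ 0.5992 -0.1544  0.103 ] foot 0.0404 f [0.3 0.4 4.4]
```

It seated at foot height 40.4 mm, where 41 mm was expected. Next I'll release, back off and check.

Run:
```python
from ins import *; from cell import vision
ctrl.gripper_to(.05); ctrl.wait(.3)
p=ctrl.get_state()["ee_pos"]; ctrl.move_linear([p[0],p[1],.25],v=.12); st("up")
ctrl.goto([.42,.12,.3],[180,0,81.7]); ctrl.wait(.3); st("away")
c=vision.camera("top"); s=vision.camera("scene")
for n,k in (("top",c),("scene",s)):
    P=cloud(k); m=(P[...,2]>.12)&(P[...,2]<.15)&(np.hypot(P[...,0]-.599,P[...,1]+.154)<.03)
    print(n,"grip top pts",m.sum(),np.median(P[m],0).round(4),P[m].max(0).round(4))
cv2.imwrite("pics/end.png",np.hstack([cv2.resize(c["pixels"][120:260,220:360],(400,400)),cv2.resize(s["pixels"][140:290,170:320],(400,400))])[:,:,::-1])
```

```text
up t 24.48 pos [ 0.5978 -0.1539  0.249 ] foot 0.1864 f [ 0.5 -0.1 -0.2]
away t 26.03 pos [0.4204 0.1194 0.2998] foot 0.2372 f [-1.7  0.6 -0.9]
top grip top pts 119 [ 0.5997 -0.1542  0.1302] [ 0.61   -0.1389  0.1347]
scene grip top pts 110 [ 0.6034 -0.1507  0.1308] [ 0.6114 -0.1373  0.1359]
```

View pics/end.png

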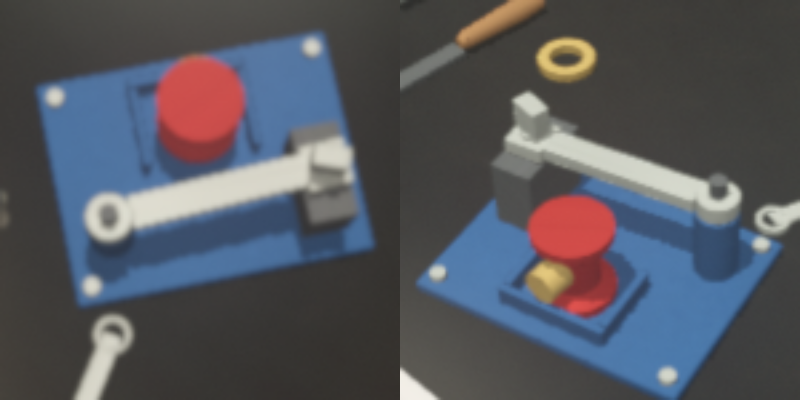

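The pin stands upright in the eye, with its collar on the bar and its grip top at z = 0.130 (expected 0.130). The bar is over the keeper, and the valve, spanner and spacer look undisturbed.

```bash
python3 -c "
from cell import ticket; ticket.hand_in()"
```

```text
the job is handed in; nothing more can be done
```

I swung the gate bar shut with closed fingers, put the block-grip pin through the bar's eye and the keeper's hole, let go of it, and handed the job in. The arm was parked clear at about 26 s, well inside the 72 s limit. `hand_in()` gives no verdict, so the result below rests on my own checks.

- **Keeper:** its hole measured about 7.4 mm from the middle of the adjustment along x. My push left the bar about 2.6 mm past it (about -0.056 rad against -0.041 rad), so I moved the bar back with the pin in the eye. The pin then found the hole on the first probe.
- **Seating:** the collar touched the bar with the foot at 40.4 mm, where 41 mm was expected. The force on the tool changed by about 6 N.
- **Final look:** the grip top is at a height of 0.130 m in the top view and 0.131 m in the scene view (expected 0.130 m). The pin looks upright, and the valve, spanner and spacer near the cradle look undisturbed. I did not check the file, oil bottle, tin or bolt at the end, but the arm never came near the first three.
- **Disagreements:** the scene camera's median for the grip is about 5 mm off the top camera's, which I put down to it seeing the sides of the grip as well as the top. I did not measure the final bar angle from the pictures; the pin's position puts it at about -0.04 rad.

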